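# Clamp a brass valve body in the assembly fixture

### The arm

A 6-joint arm with a two-finger parallel gripper is mounted at the origin on the work surface. World frame = base frame: x ahead of the robot, y to its left, z up, the work surface at z = 0. Lengths are in m, angles in rad, forces in N, time in s.
With the tool pointing down it reaches from about 0.225 to 0.875 m from the base axis. Payload 3.4 kg.
Tool frame: the origin (TCP) lies at the very end of the fingers, on their centre line; the grasp point (between the pads) lies 19 mm behind it (manip.grasp_offset is the distance from the TCP to the grasp point, in m); x points along the fingers, y is the direction in which the jaws open and shut, and the axes are right-handed (so a half turn about x gives the same grasp; the last joint's range is limited). The gripper opens to 85 mm and grips with 20 to 120 N. Pads are 22 mm wide; open, the fingers measure 114 mm over their backs; the gripper's body (76 mm by 85 mm) begins 54 mm behind the grasp point. The pads swing forward as they close: fully open they stand 13 mm farther back than shut.
Start: joints at [-0.121, 0.276, 1.505, -0, 1.361, -0.121], TCP at [0.575, -0, 0.231] pointing down, gripper open.
Joint ranges: [-2.89, 2.89], [-0.75, 2.08], [0.22, 2.7], [-1.18, 4.32], [0.11, 2.71], [-2.7, 2.7]. Speed limits (rad/s): [2.57, 2.57, 3.14, 3.14, 3.14, 3.14].

### API

Orientations are given as a unit quaternion [w, x, y, z].
In Python, from rig import manip gives the robot as it stands.
- The arm moves only by the tool step_arm, never from a script. Its argument "increments" is a list of rows, each an object with "grip": the opening, from 0 (shut) to 1 (fully open); "delta_pos": the shift along the world's x, y, z in m, a list of three; "twist": the turn about the world's z in degrees. A call has 1 to 10 rows; each row shifts and turns the commanded pose from where the row before left it; what a row does not reach is not made up. A row lasts 1/12 s, in which the tool goes at most 41.7 mm and 7.16 degrees, less where a joint would pass 70% of its speed; a pose out of reach is approached as far as the arm can. A call with a gripper value outside its range is refused whole. The fingers move at their own pace and stop on an object; "force" is the grip in N (left out, the last holds). Time passes only in rows, so rows that do not move let the fingers close. It gives the time, the measured TCP pose, the force and the opening at its end, in the units of the state.
- manip.get_state(): the state, without advancing time (a new reading comes with each control period).
- manip.get_image(name): name is "scene" or "side" or "wrist"; returns a dict with "img" (480x640x3 uint8, red, green, blue), "fx", "fy", "cx", "cy" (pixels), "rvec" (rotation vector, rad) and "tvec" (3), from world to camera coordinates, as OpenCV has them; the wrist camera has in their place "mount" (4x4, takes a point from camera to tool coordinates, whose origin is the TCP and whose axes are the tool frame's). Camera axes: x right, y down, z forward; pixel columns grow to the right and rows downward; lengths in m; the calibration is good to about 2 mm. A picture is of the moment at which its call begins: read the wrist's pose just before it. There is no depth.
- manip.sign_off(): hands the job in, once; it reports no verdict.
The state is a dict: "clock": time; "qpos": joint angles; "qd": joint speeds; "effort": joint torques, N m; "position": TCP position; "ee_rot": TCP orientation; "contact_force": force on the tool from outside, world axes, zero at the start; "moment": the same for the moment, N m; "width": finger opening in m.
Only numpy, scipy, OpenCV 4.12 (cv2) and the standard library are available. Lean on these libraries where they do the work, as an engineer would, in place of code of your own. Each camera call takes 0.05 s, during which the arm holds its last target. There are 200 camera calls.

### The job

Lift the fixture's sprung clamp bar by its black grip, turn it aside into its rest notch, lay the brass valve body with the tall hexagon neck into the blue nest, neck up, and slide it gently home against the orange end stop. Then bring the bar back over the barrel and lower it gently by hand, without letting it snap down, so that its pad holds the body there. Leave everything else on the bench where it is.

Things in the scene. Friction and masses are not known exactly. Their poses are not given: they have to be found in the camera images.
- nest: Blue nest: two saddles with floors and 60-degree walls cut to the body's hexagon ends, centring it from 6 mm off. Origin: on the axis of a seated body, 18 mm above the floors. y: along it to the stop, sloping 6 deg down; x: away from the clamp post. Saddles at y -76 to -34 and +22 to +62 mm: lay the body in with its neck at y -18 to -10 mm, then slide it. It does not slide by itself.
- stop_block: Dark steel bracket, 40 x 14 x 56 mm, at the nest's low end, axes as the nest's, origin at nest y +84 mm. Its screw carries the stop: an orange rubber disc, 26 mm across, facing -y, that gives 1 mm per 6 N. Its setting is not measured: the face is anywhere at nest y +49 to +63 mm and must be felt for, over 2 to 4 N of sliding friction. Press on it with 2 to 5 N; 7 N spoils it.
- valve_neck (a point): Brass valve body, 0.35 to 0.6 kg: barrel 30 mm round along y, 36 mm hexagons 12 mm long at both ends, 112 mm long, ends alike. Neck: hexagon 24 mm across flats (facing +x, -x), free 15 to 48 mm above the barrel axis, with a 7 mm spindle. Point: in the neck, 32 mm above the barrel axis, 50 mm above the bench as it lies neck up; grip the flats here. z up. Seated: nest x 0, z +32, y -7 to +7 mm.
- clamp_grip (a point): Centre of the black grip on the bar, on the post's vertical axis, about which it turns in place. 56 mm long along the bar (x, towards the pad), 18 mm wide (y), 26 mm tall, 5 mm above the bar. 98 mm above the bench when the bar is fully down, rising with clamp_lift. Nest x -65, y -29 mm from the nest's origin. A seated body's neck top is about 98 mm above the bench.
- clamp_bar: Steel bar 16 mm wide, 8 mm thick, reaching 76 mm from the post; origin on the post's axis at its underside, 26 mm below clamp_grip, x along it. White pad under it 52 to 78 mm out, 8 mm wide, 8 mm deep. Home, the pad lands on the round barrel at nest y -29 mm, between the neck and the hexagon further from the stop. Let go while up, it would strike the body far too hard.
- clamp_lift (a joint): Height of the bar, m: 0 down, 0.024 at most. The spring pulls down with 7.5 N at 0 and 0.3 N more per mm; the bar weighs 3 N. A cross-pin locks the turn until it is above the post's rim at 0.014; carry it at 0.017 to 0.019 (then the pad clears a seated body's hexagon by over 5 mm). In the rest notch it reads 0.0115, down on a seated barrel about 0.004.
- clamp_swing (a joint): Angle of the bar, rad, growing clockwise from above: 0 is home, across the nest, where the pin drops in the post's slot (play about 0.03 either way; stop at -0.04). Rest notch, 2.5 mm deep, at 1.45: bar beside the nest, pointing to nest -y; stop at 1.62. Set down in slot or notch it stays.
- actuator_a: Bystander: blue valve actuator with grey top and brass ring, 74 x 74 x 77 mm, origin under its centre. It may stand 100 mm from the valve body.
- actuator_b: Bystander: another such actuator, far side of the bench.
- actuator_c: Bystander: another such actuator, far side of the bench.
- wrench: Bystander: steel wrench lying on the bench, 190 mm long.
- tee: Bystander: small brass tee lying flat, 79 mm long, 33 mm high, its branch to the side.

How it is judged:
By the outcome, as a careful person would: the job done as asked, in the order asked, and still so for the second after the job is handed in, with the robot touching nothing.
It also fails if it takes over 72 s, if anything falls off the work surface, if the arm or the gripper's body presses on something with over 40 N, if the wrist force passes 120 N, or if a joint passes its speed limit or range.

## Working session

There is one attempt and no reset: what is moved stays moved. The work goes in short steps, Python scripts to look and compute and a tool call to move; the robot and the scene stay as the last step left them, time stands still between calls to the robot, and variables do not carry over. Pictures are saved under pics/ and viewed, about 8 in all and at most 12, crops included, and the job is handed in when it is done.

Besides the shell and the picture viewer there is one more tool, called after "Emit:" in YAML: its name, and indented under it one key for each argument. step_arm: Moves the arm, as the interface text tells. Its arguments: {"type":"object","properties":{"increments":{"type":"array"},"force":{"type":"number"}},"required":["increments"]}

```bash
mkdir -p pics; ls
cat > h.py <<'E'
import numpy as np, cv2
from scipy.spatial.transform import Rotation as R
from rig import manip
def shot(name,fn=None):
    s=manip.get_state(); d=manip.get_image(name)
    K=np.array([[d['fx'],0,d['cx']],[0,d['fy'],d['cy']],[0,0,1.]])
    if 'mount' in d:
        q=s['ee_rot']; T=np.eye(4); T[:3,:3]=R.from_quat([q[1],q[2],q[3],q[0]]).as_matrix(); T[:3,3]=s['position']
        M=T@np.array(d['mount'])
    else:
        T=np.eye(4); T[:3,:3]=R.from_rotvec(np.ravel(d['rvec'])).as_matrix(); T[:3,3]=np.ravel(d['tvec']); M=np.linalg.inv(T)
    if fn: cv2.imwrite('pics/'+fn+'.png',d['img'][:,:,::-1]); np.savez('pics/'+fn+'.npz',K=K,M=M)
    return d['img'],K,M
def cam(fn):
    z=np.load('pics/'+fn+'.npz'); return z['K'],z['M']
def ray(K,M,uv):
    d=M[:3,:3]@np.linalg.solve(K,[uv[0],uv[1],1.]); return M[:3,3],d
def onz(K,M,uv,z):
    o,d=ray(K,M,uv); return o+d*(z-o[2])/d[2]
def proj(K,M,p):
    c=np.linalg.inv(M)@np.append(p,1); u=K@c[:3]; return u[:2]/u[2]
def tri(*rs):
    A=0;b=0
    for o,d in rs:
        d=d/np.linalg.norm(d);P=np.eye(3)-np.outer(d,d);A=A+P;b=b+P@o
    return np.linalg.solve(A,b)
E
python3 - <<'E'
from h import *
s=manip.get_state(); print(s)
for n in('scene','side','wrist'):
    i,K,M=shot(n,n+'0'); print(n,K[0,0],M[:3].round(3).tolist())
E
```

```text
pics
{'clock': 0.0, 'qpos': array([-1.20996404e-01,  2.76616404e-01,  1.50616556e+00,  2.24261276e-05,
        1.36069862e+00, -1.20998598e-01]), 'qd': array([ 6.73472654e-04,  5.84521915e-05,  1.07523938e-03,  6.78498790e-04,
       -2.51157636e-05, -7.33552559e-05]), 'effort': array([ 6.20495921e-04, -4.16768074e+01, -2.45808578e+01, -1.52056768e-04,
        1.11346930e-02,  1.69860516e-05]), 'position': array([5.74458252e-01, 7.06035441e-05, 2.30414587e-01]), 'ee_rot': array([ 0.49946887,  0.49959494,  0.50052943, -0.50040586]), 'contact_force': array([-0.02968225,  0.03290471, -0.32616786]), 'moment': array([ 0.03977381, -0.01187854,  0.01063265]), 'width': 0.08507760469233464}
scene 606.595600693689 [[0.658, 0.511, -0.553, 1.245], [0.753, -0.447, 0.483, -0.584], [0.0, -0.734, -0.679, 0.943]]
side 609.8196851107197 [[-0.879, -0.292, 0.376, 0.168], [-0.476, 0.548, -0.688, 0.74], [-0.005, -0.784, -0.621, 0.745]]
wrist 381.77201376271086 [[1.0, -0.0, -0.001, 0.575], [-0.001, -0.963, -0.269, 0.068], [-0.001, 0.269, -0.963, 0.373]]
```

View pics/scene0.png

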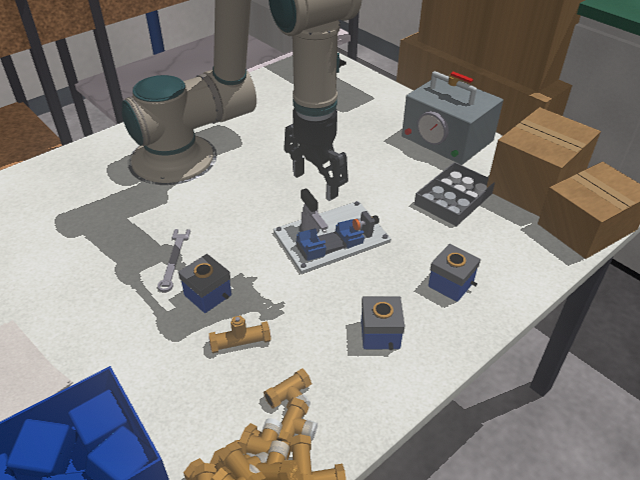

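View pics/side0.png

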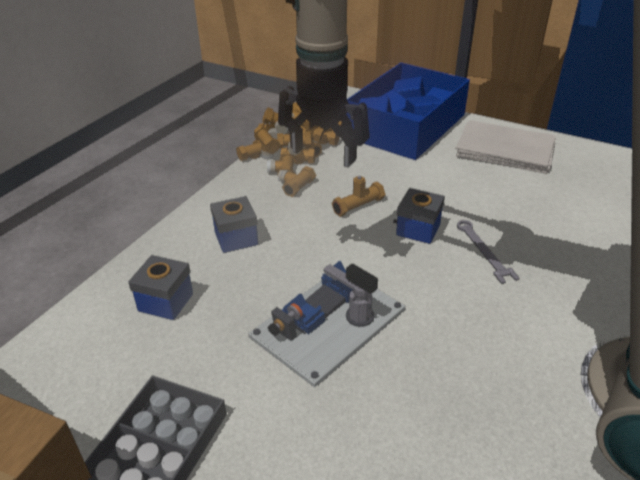

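The scene shows the fixture around (330,235) with the black grip at (309,199), orange stop at about (357,225). The valve body is at (240,335) with its neck near (238,324), and an actuator is close by. The side view has the grip at (361,278), the stop at (290,315), the neck at (359,186) and the tee at (298,180).

Run:
```python
from h import *
S=cam('scene0');D=cam('side0')
def t(n,a,b):
    p=tri(ray(*S,a),ray(*D,b)); print(n,p.round(4),(proj(*S,p)-a).round(1),(proj(*D,p)-b).round(1)); return p
t('grip',(309,199),(361,278))
t('necktop',(238,320),(359,181))
t('stopblk',(371,222),(284,318))
# plate corners (screws) plate top z~.01
for n,c,l in(('S',S,[(279,231),(358,204),(387,238),(304,265)]),('D',D,[(256,331),(314,374),(397,304)])):
    print(n,[onz(*c,p,.012).round(3)[:2].tolist() for p in l])
print('valve ends',[onz(*S,p,.018).round(3)[:2] for p in((212,343),(268,334))],[onz(*D,p,.018).round(3)[:2] for p in((338,207),(379,193))])
print('act',onz(*S,(204,270),.077),onz(*D,(423,199),.077), 'tee',onz(*S,(288,388),.016))
for f,r,o in(('scene0',(180,280,250,400),'z1'),('side0',(230,380,160,330),'z2')):
    i=cv2.imread(f'pics/{f}.png')[r[0]-0:r[1],r[2]:r[3]] if 0 else cv2.imread(f'pics/{f}.png')
    a=i[190:360,170:400] if f=='scene0' else i[170:360,240:450]
    cv2.imwrite(f'pics/{o}.png',cv2.resize(a,None,fx=3,fy=3,interpolation=2))
```

```text
grip [0.4618 0.0836 0.0996] [0.1 0. ] [ 0.1 -0. ]
necktop [ 0.6103 -0.2179  0.0642] [0.2 0.1] [ 0.2 -0.1]
stopblk [0.5581 0.1753 0.0447] [-2.6 -0.5] [-3.7  0.7]
S [[0.422, 0.027], [0.472, 0.229], [0.6, 0.195], [0.542, -0.001]]
D [[0.597, 0.191], [0.47, 0.224], [0.419, 0.025]]
valve ends [array([ 0.589, -0.268]), array([ 0.642, -0.176])] [array([ 0.636, -0.174]), array([ 0.583, -0.26 ])]
act [ 0.47170904 -0.19964578  0.077     ] [ 0.46578219 -0.19993443  0.077     ] tee [ 0.75866444 -0.22191809  0.016     ]
```

View pics/z1.png

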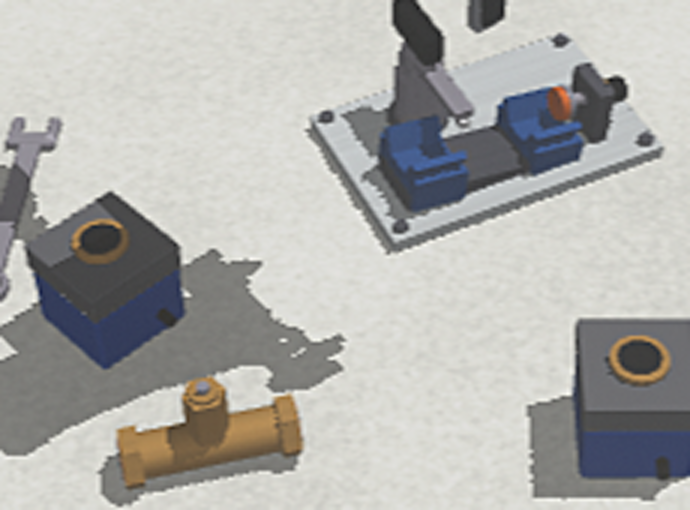

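Emit:
step_arm:
  increments:
    - {"grip":1,"delta_pos":[-0.012,0.009,0],"twist":7}
    - {"grip":1,"delta_pos":[-0.012,0.009,0],"twist":7}
    - {"grip":1,"delta_pos":[-0.012,0.009,0],"twist":7}
    - {"grip":1,"delta_pos":[-0.012,0.009,0],"twist":7}
    - {"grip":1,"delta_pos":[-0.012,0.009,0],"twist":7}
    - {"grip":1,"delta_pos":[-0.012,0.009,0],"twist":7}
    - {"grip":1,"delta_pos":[-0.012,0.009,0],"twist":7}
    - {"grip":1,"delta_pos":[-0.012,0.009,0],"twist":7}
    - {"grip":1,"delta_pos":[-0.01,0.008,0],"twist":7}
    - {"grip":0.6,"delta_pos":[-0.007,0.004,0],"twist":7}
  force: 80

```text
clock: 0.98
position: [0.4606, 0.0848, 0.2311]
ee_rot: [0.696, 0.121, 0.697, -0.12]
contact_force: [0.4, 0.0, -0.7]
width: 0.0753
```

Emit:
step_arm:
  increments:
    - {"grip":0.5,"delta_pos":[0,0,0],"twist":5}
    - {"grip":0.5,"delta_pos":[0,0,0],"twist":0}
    - {"grip":0.5,"delta_pos":[0,0,0],"twist":0}

```text
clock: 1.23
position: [0.462, 0.084, 0.2313]
ee_rot: [0.701, 0.093, 0.701, -0.093]
contact_force: [0.2, 0.2, 0.5]
width: 0.043
```

Run:
```python
from h import *
i,K,M=shot('wrist','w1'); s=manip.get_state(); print(s['position'],s['contact_force'],s['width'],s['qpos'])
print(R.from_quat(np.roll(s['ee_rot'],-1)).as_matrix().round(3).tolist())
```

```text
[0.46214725 0.08390822 0.2312441 ] [-0.23580018  0.26946874  0.23281597] 0.04250555404775153 [ 3.12992874e-02  1.16296478e-01  1.71418259e+00  1.30852156e-05
  1.31109216e+00 -1.27545539e+00]
[[0.0, 0.261, 0.965], [0.0, 0.965, -0.261], [-1.0, 0.0, 0.0]]
```

View pics/w1.png

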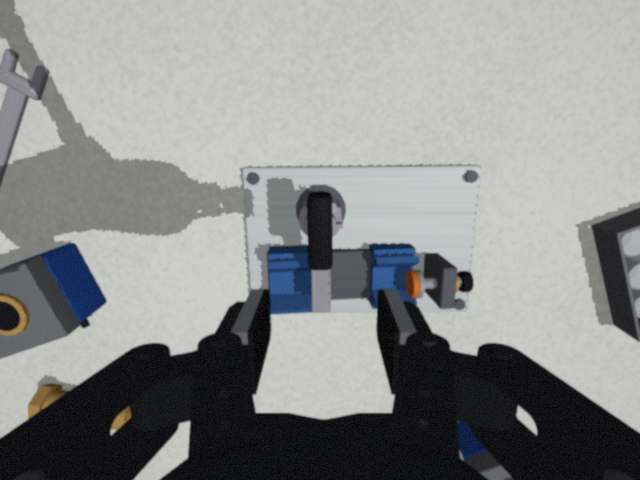

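The wrist view has the grip nearly vertical, from (319,193) to (319,268), with the plate spanning columns 243 to 480 and the stop disc at (414,285).

Run:
```python
from h import *
K,M=cam('w1'); i=cv2.imread('pics/w1.png'); hsv=cv2.cvtColor(i,cv2.COLOR_BGR2HSV)
def ang(a): return np.degrees(np.arctan2(a[1],a[0])).round(2)
m=(hsv[...,2]<40).astype(np.uint8); m[:185]=0;m[275:]=0;m[:,:290]=0;m[:,350:]=0
m=cv2.morphologyEx(m,cv2.MORPH_OPEN,np.ones((5,5)))
v,u=np.nonzero(m); P=np.array([onz(K,M,(a,b),.111)[:2] for a,b in zip(u,v)])
r=cv2.minAreaRect(P.astype(np.float32)*1000); b=cv2.boxPoints(r); print('grip',r, u.min(),u.max(),v.min(),v.max())
w,V=np.linalg.eigh(np.cov(P.T)); print('mean',P.mean(0),'axis',ang(V[:,1]))
# plate edge: far edge line from (243,167) to (480,166): fit
for z in(.012,):
    sc=[onz(K,M,p,z)[:2] for p in((253,178),(470,176),(460,304))]; print('screws',sc,ang(sc[1]-sc[0]),ang(sc[2]-sc[1]))
# blue mask extents, floor slots
bl=((hsv[...,0]>100)&(hsv[...,0]<125)&(hsv[...,1]>130)).astype(np.uint8); bl[:235]=0; bl[316:]=0; bl[:,:255]=0;bl[:,430:]=0
v,u=np.nonzero(bl);Q=np.array([onz(K,M,(a,b),.05)[:2] for a,b in zip(u,v)]); print('blue rect',cv2.minAreaRect(Q.astype(np.float32)*1000))
o=onz(K,M,(409,285),.05);print('disc face-ish',o)
```

```text
grip ((459.62994384765625, 81.8914794921875), (16.588481903076172, 55.675865173339844), 75.44129943847656) 307 331 192 268
mean [0.45945826 0.0817212 ] axis 166.27
screws [array([0.41753225, 0.02781459]), array([0.46906132, 0.22517172]), array([0.59630439, 0.19408421])] 75.37 -13.73
blue rect ((521.8974609375, 81.77340698242188), (146.91616821289062, 70.96439361572266), 74.28317260742188)
disc face-ish [0.5445114  0.14275308 0.05      ]
```

Emit:
step_arm:
  increments:
    - {"grip":0.5,"delta_pos":[-0.002,-0.002,-0.02],"twist":0.4}
    - {"grip":0.5,"delta_pos":[0,0,-0.03],"twist":0}
    - {"grip":0.5,"delta_pos":[0,0,-0.03],"twist":0}
    - {"grip":0.5,"delta_pos":[0,0,-0.03],"twist":0}
    - {"grip":0.5,"delta_pos":[0,0,-0.025],"twist":0}
    - {"grip":0.5,"delta_pos":[0,0,-0.014],"twist":0}
    - {"grip":0.5,"delta_pos":[0,0,0],"twist":0}
    - {"grip":0.3,"delta_pos":[0,0,0],"twist":0}
    - {"grip":0.2,"delta_pos":[0,0,0],"twist":0}
  force: 80

```text
clock: 2.03
position: [0.4612, 0.0819, 0.0832]
ee_rot: [0.702, 0.09, 0.701, -0.09]
contact_force: [-0.3, 0.5, 0.6]
width: 0.0194
```

Emit:
step_arm:
  increments:
    - {"grip":0.1,"delta_pos":[0,0,0],"twist":0}
    - {"grip":0.1,"delta_pos":[0,0,0],"twist":0}
    - {"grip":0.1,"delta_pos":[0,0,0],"twist":0}
    - {"grip":0.1,"delta_pos":[0,0,0],"twist":0}

```text
clock: 2.37
position: [0.4611, 0.0816, 0.0834]
ee_rot: [0.702, 0.09, 0.7, -0.09]
contact_force: [-0.5, -2.6, 5.3]
width: 0.017
```

Emit:
step_arm:
  increments:
    - {"grip":0.1,"delta_pos":[0,0,0.003],"twist":0}
    - {"grip":0.1,"delta_pos":[0,0,0.003],"twist":0}
    - {"grip":0.1,"delta_pos":[0,0,0.003],"twist":0}
    - {"grip":0.1,"delta_pos":[0,0,0.003],"twist":0}
    - {"grip":0.1,"delta_pos":[0,0,0.003],"twist":0}
    - {"grip":0.1,"delta_pos":[0,0,0.003],"twist":0}
    - {"grip":0.1,"delta_pos":[0,0,0.001],"twist":0}
    - {"grip":0.1,"delta_pos":[0,0,0],"twist":0}

```text
clock: 3.03
position: [0.4609, 0.0816, 0.1001]
ee_rot: [0.702, 0.09, 0.701, -0.09]
contact_force: [5.3, -3.8, -15.9]
width: 0.0166
```

Run:
```python
from h import *
s=manip.get_state(); print(s['position'],s['contact_force'],s['moment'],s['width'])
i,K,M=shot('wrist','w2'); a,K,M=shot('side','s2'); b,K,M=shot('scene','c2')
f=np.hstack([cv2.resize(a[230:370,240:420],(400,311)),cv2.resize(b[170:290,260:410],(389,311))])
cv2.imwrite('pics/z3.png',f[:,:,::-1])
```

```text
[0.46091558 0.08161093 0.10012502] [  5.29572944  -3.75511119 -15.90100527] [-0.41236842 -1.03678358 -0.05063592] 0.01658372813899045
```

View pics/z3.png

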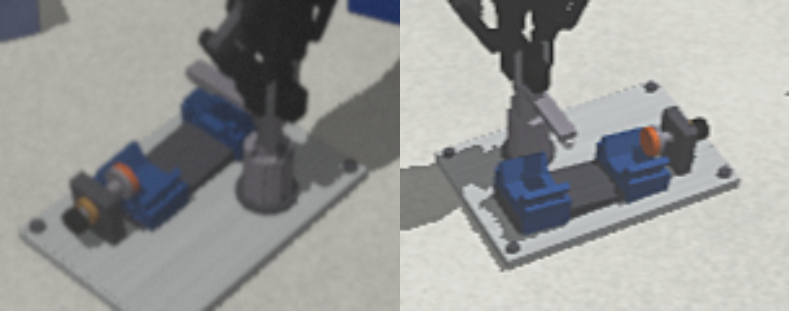

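The bar is raised clear. The wrist carries 15.9 N, which matches about 17 mm of lift. Next I turn it clockwise.

Emit:
step_arm:
  increments:
    - {"grip":0.1,"delta_pos":[0.001,-0.0005,0.0005],"twist":-2}
    - {"grip":0.1,"delta_pos":[0,0,0],"twist":-4}
    - {"grip":0.1,"delta_pos":[0,0,0],"twist":-6}
    - {"grip":0.1,"delta_pos":[0,0,0],"twist":-6}
    - {"grip":0.1,"delta_pos":[0,0,0],"twist":-6}
    - {"grip":0.1,"delta_pos":[0,0,0],"twist":-6}
    - {"grip":0.1,"delta_pos":[0,0,0],"twist":-6}
    - {"grip":0.1,"delta_pos":[0,0,0],"twist":-6}

```text
clock: 3.85
position: [0.4613, 0.0819, 0.1001]
ee_rot: [0.622, 0.337, 0.622, -0.337]
contact_force: [5.1, -0.3, -15.4]
width: 0.0167
```

Run:
```python
from h import *
s=manip.get_state(); print(s['position'],s['contact_force'],s['moment'],s['width'])
print(R.from_quat(np.roll(s['ee_rot'],-1)).as_matrix()[:,1])
```

```text
[0.46129767 0.08192476 0.10014492] [  5.07459924  -0.30074648 -15.44315605] [-0.1142617  -0.99070168  0.03296498] 0.01673532489948834
[8.37779770e-01 5.46008009e-01 5.57386868e-04]
```

Emit:
step_arm:
  increments:
    - {"grip":0.1,"delta_pos":[0.001,0,0],"twist":-6}
    - {"grip":0.1,"delta_pos":[0,0,0],"twist":-6}
    - {"grip":0.1,"delta_pos":[0,0,0],"twist":-6}
    - {"grip":0.1,"delta_pos":[0,0,0],"twist":-6}
    - {"grip":0.1,"delta_pos":[0,0,0],"twist":-6}
    - {"grip":0.1,"delta_pos":[0,0,0],"twist":-6}
    - {"grip":0.1,"delta_pos":[0,0,0],"twist":-3.5}
    - {"grip":0.1,"delta_pos":[0,0,0],"twist":-1.5}
    - {"grip":0.1,"delta_pos":[0,0,0],"twist":0}

```text
clock: 4.6
position: [0.4619, 0.082, 0.1002]
ee_rot: [-0.465, -0.532, -0.466, 0.532]
contact_force: [4.9, -0.1, -15.2]
width: 0.0168
```

Run:
```python
from h import *
s=manip.get_state(); print(s['position'],s['contact_force'],s['moment'],s['width'])
v=R.from_quat(np.roll(s['ee_rot'],-1)).as_matrix()[:,1];print(np.degrees(np.arctan2(v[1],v[0])))
```

```text
[0.46188629 0.08195724 0.10021293] [  4.90217381  -0.07161389 -15.18640452] [-0.17092305 -0.97998542  0.02619074] 0.016787311714536048
-7.636530255527545
```

Emit:
step_arm:
  increments:
    - {"grip":0.1,"delta_pos":[0,0,-0.001],"twist":0}
    - {"grip":0.1,"delta_pos":[0,0,-0.001],"twist":0}
    - {"grip":0.1,"delta_pos":[0,0,-0.001],"twist":0}
    - {"grip":0.1,"delta_pos":[0,0,-0.001],"twist":0}
    - {"grip":0.1,"delta_pos":[0,0,-0.001],"twist":0}
    - {"grip":0.1,"delta_pos":[0,0,0],"twist":0}

```text
clock: 5.1
position: [0.4619, 0.0819, 0.0967]
ee_rot: [0.466, 0.532, 0.466, -0.532]
contact_force: [3.9, 2.9, -15.0]
width: 0.0169
```

Emit:
step_arm:
  increments:
    - {"grip":0.1,"delta_pos":[0,0,-0.001],"twist":0}
    - {"grip":0.1,"delta_pos":[0,0,0],"twist":0}

```text
clock: 5.27
position: [0.4619, 0.0819, 0.0958]
ee_rot: [0.465, 0.532, 0.466, -0.532]
contact_force: [3.2, 3.6, -13.9]
width: 0.0167
```

Emit:
step_arm:
  increments:
    - {"grip":0.1,"delta_pos":[0,0,-0.001],"twist":0}
    - {"grip":0.1,"delta_pos":[0,0,0],"twist":0}

```text
clock: 5.43
position: [0.4619, 0.0818, 0.0949]
ee_rot: [0.466, 0.532, 0.466, -0.532]
contact_force: [3.3, 4.5, -13.0]
width: 0.0165
```

Emit:
step_arm:
  increments:
    - {"grip":0.1,"delta_pos":[0,0,-0.001],"twist":0}
    - {"grip":0.1,"delta_pos":[0,0,0],"twist":0}

```text
clock: 5.6
position: [0.462, 0.0818, 0.0946]
ee_rot: [0.466, 0.532, 0.466, -0.532]
contact_force: [1.2, 4.5, -5.5]
width: 0.0167
```

Emit:
step_arm:
  increments:
    - {"grip":0.1,"delta_pos":[0,0,-0.001],"twist":0}
    - {"grip":0.1,"delta_pos":[0,0,0],"twist":0}

```text
clock: 5.77
position: [0.462, 0.0818, 0.0943]
ee_rot: [0.466, 0.532, 0.466, -0.532]
contact_force: [-1.7, 4.9, 4.6]
width: 0.0165
```

Emit:
step_arm:
  increments:
    - {"grip":0.3,"delta_pos":[0,0,0],"twist":0}
    - {"grip":0.5,"delta_pos":[0,0,0],"twist":0}
    - {"grip":0.5,"delta_pos":[0,0,0],"twist":0}
    - {"grip":0.5,"delta_pos":[0,0,0.02],"twist":0}
    - {"grip":0.5,"delta_pos":[0,0,0.03],"twist":0}
    - {"grip":0.5,"delta_pos":[0,0,0.03],"twist":0}
    - {"grip":0.5,"delta_pos":[0.01,-0.02,0.025],"twist":-2}
    - {"grip":0.5,"delta_pos":[0.015,-0.03,0],"twist":-3}
    - {"grip":0.5,"delta_pos":[0.015,-0.03,0],"twist":-3}
    - {"grip":0.5,"delta_pos":[0.015,-0.03,0],"twist":-3}

```text
clock: 6.6
position: [0.5177, -0.0302, 0.1989]
ee_rot: [0.413, 0.575, 0.411, -0.574]
contact_force: [0.8, 0.2, 0.8]
width: 0.0429
```

Emit:
step_arm:
  increments:
    - {"grip":0.6,"delta_pos":[0.015,-0.03,0],"twist":-3}
    - {"grip":0.6,"delta_pos":[0.015,-0.03,0],"twist":-3}
    - {"grip":0.6,"delta_pos":[0.015,-0.03,0],"twist":-3}
    - {"grip":0.6,"delta_pos":[0.015,-0.03,0],"twist":-2}
    - {"grip":0.6,"delta_pos":[0.015,-0.03,0],"twist":0}
    - {"grip":0.6,"delta_pos":[0.012,-0.025,0],"twist":0}
    - {"grip":0.6,"delta_pos":[0.006,-0.015,0],"twist":0}
    - {"grip":0.6,"delta_pos":[0,0,0],"twist":0}
    - {"grip":0.6,"delta_pos":[0,0,0],"twist":0}

```text
clock: 7.35
position: [0.6096, -0.2196, 0.1971]
ee_rot: [-0.355, -0.611, -0.356, 0.612]
contact_force: [-0.0, 1.0, 0.6]
width: 0.0511
```

Run:
```python
from h import *
i,K,M=shot('wrist','w3'); s=manip.get_state(); print(s['position'],s['contact_force'],s['width'])
v=R.from_quat(np.roll(s['ee_rot'],-1)).as_matrix()[:,1];print(np.degrees(np.arctan2(v[1],v[0])))
shot('scene','c3');shot('side','s3')
b=cv2.imread('pics/c3.png')[170:290,260:410]
i=i[:,:,::-1].copy(); i[:240,:300]=cv2.resize(b,(300,240)); cv2.imwrite('pics/z4.png',i)
```

```text
[ 0.60934378 -0.21844873  0.19733306] [0.2459674  0.09320464 0.08394801] 0.0508631346707074
-29.635773707733488
```

View pics/z4.png

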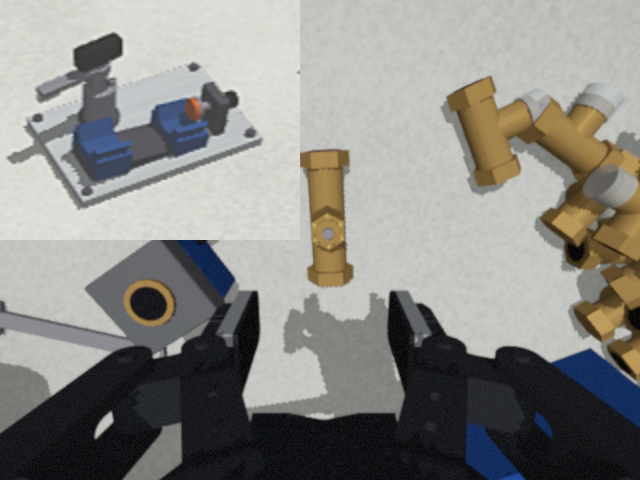

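The inset shows the bar resting beside the nest. In the wrist view the valve's spindle is at (328,234), with hexagon ends at about (324,158) and (330,276).

Run:
```python
from h import *
K,M=cam('w3'); i=cv2.imread('pics/w3.png'); hsv=cv2.cvtColor(i,cv2.COLOR_BGR2HSV)
m=((hsv[...,0]>10)&(hsv[...,0]<25)&(hsv[...,1]>120)).astype(np.uint8); m[:130]=0;m[292:]=0;m[:,:295]=0;m[:,365:]=0
v,u=np.nonzero(m); print(u.min(),u.max(),v.min(),v.max())
for z in(.018,.036):
    P=np.array([onz(K,M,(a,b),z)[:2] for a,b in zip(u,v)]); w,V=np.linalg.eigh(np.cov(P.T)); r=cv2.minAreaRect(P.astype(np.float32)*1000)
    print(z,np.degrees(np.arctan(V[1,1]/V[0,1])),r)
# silhouette axis from end-hexagon side edges
for rows in((160,165),(268,278)):
    for r_ in rows:
        c=np.nonzero(m[r_])[0]; print(r_,c.min(),c.max(),onz(K,M,((c.min()+c.max())/2,r_),.03)[:2])
for z in (.066,.07): print('neck',onz(K,M,(328,234),z))
```

```text
300 351 151 285
0.018 63.382755545909355 ((610.67822265625, -224.0819854736328), (118.28429412841797, 38.77281951904297), 63.28412628173828)
0.036 63.38275554590934 ((612.5400390625, -220.50946044921875), (111.66607666015625, 36.60348129272461), 63.28409957885742)
160 301 347 [ 0.63441601 -0.1774006 ]
165 301 342 [ 0.6307463  -0.17980768]
268 309 351 [ 0.59382122 -0.25896027]
278 309 349 [ 0.58855897 -0.2665154 ]
neck [ 0.6114802  -0.22352841  0.066     ]
neck [ 0.61195475 -0.22260339  0.07      ]
```

Emit:
step_arm:
  increments:
    - {"grip":0.6,"delta_pos":[0.002,-0.0035,-0.02],"twist":2.9}
    - {"grip":0.6,"delta_pos":[0,0,-0.035],"twist":0}
    - {"grip":0.6,"delta_pos":[0,0,-0.035],"twist":0}
    - {"grip":0.6,"delta_pos":[0,0,-0.035],"twist":0}
    - {"grip":0.6,"delta_pos":[0,0,-0.025],"twist":0}
    - {"grip":0.6,"delta_pos":[0,0,-0.014],"twist":0}
    - {"grip":0.6,"delta_pos":[0,0,0],"twist":0}
    - {"grip":0.5,"delta_pos":[0,0,0],"twist":0}
    - {"grip":0.4,"delta_pos":[0,0,0],"twist":0}
    - {"grip":0.3,"delta_pos":[0,0,0],"twist":0}
  force: 40

```text
clock: 8.33
position: [0.6132, -0.2221, 0.0359]
ee_rot: [0.372, 0.602, 0.37, -0.601]
contact_force: [-0.9, 0.1, 0.0]
width: 0.0261
```

Emit:
step_arm:
  increments:
    - {"grip":0.2,"delta_pos":[0,0,0],"twist":0}
    - {"grip":0.15,"delta_pos":[0,0,0],"twist":0}
    - {"grip":0.15,"delta_pos":[0,0,0],"twist":0}
    - {"grip":0.15,"delta_pos":[0,0,0],"twist":0}

```text
clock: 8.67
position: [0.6128, -0.222, 0.0359]
ee_rot: [0.372, 0.603, 0.37, -0.601]
contact_force: [-0.6, 2.9, 6.7]
width: 0.0231
```

Run:
```python
from h import *
s=manip.get_state(); print(s['position'],s['contact_force'],s['moment'],s['width'])
v=R.from_quat(np.roll(s['ee_rot'],-1)).as_matrix()[:,1];print(np.degrees(np.arctan2(v[1],v[0])))
```

```text
[ 0.61281187 -0.22202797  0.03592252] [-0.64467518  2.93794838  6.68037354] [0.24944253 0.17893659 0.07680785] 0.023050838553110124
-26.69902515381034
```

Run:
```python
import cv2,numpy as np
a=cv2.imread('pics/c3.png')[185:285,270:400];b=cv2.imread('pics/s3.png')[250:390,245:410]
a=cv2.resize(a,None,fx=3.9,fy=3.9,interpolation=2)[:390];b=cv2.resize(b,None,fx=3,fy=3,interpolation=2)
a=cv2.resize(cv2.imread('pics/c3.png')[185:275,270:400],None,fx=6,fy=6,interpolation=cv2.INTER_CUBIC)[:, :780]
cv2.imwrite('pics/z5.png',a[:600])
b=cv2.resize(cv2.imread('pics/s3.png')[255:350,265:395],None,fx=6,fy=6,interpolation=cv2.INTER_CUBIC)
cv2.imwrite('pics/z6.png',b[:600]); print(a.shape,b.shape)
```

```text
(540, 780, 3) (570, 780, 3)
```

View pics/z5.png

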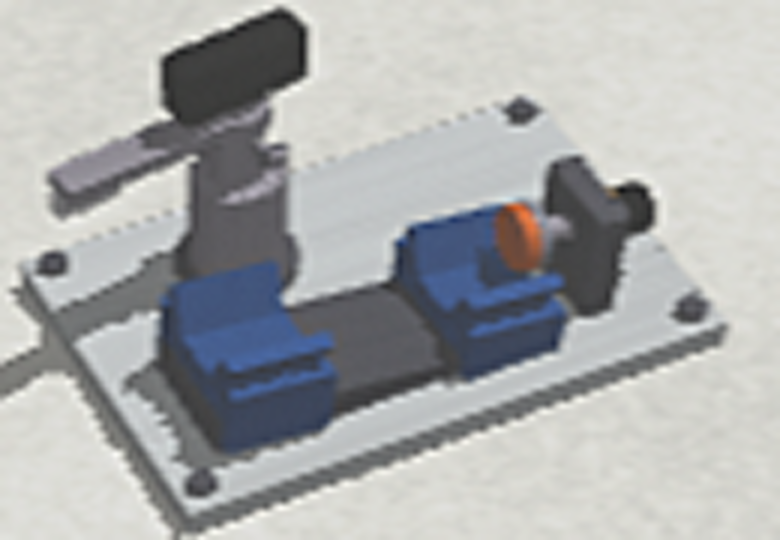

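View pics/z6.png

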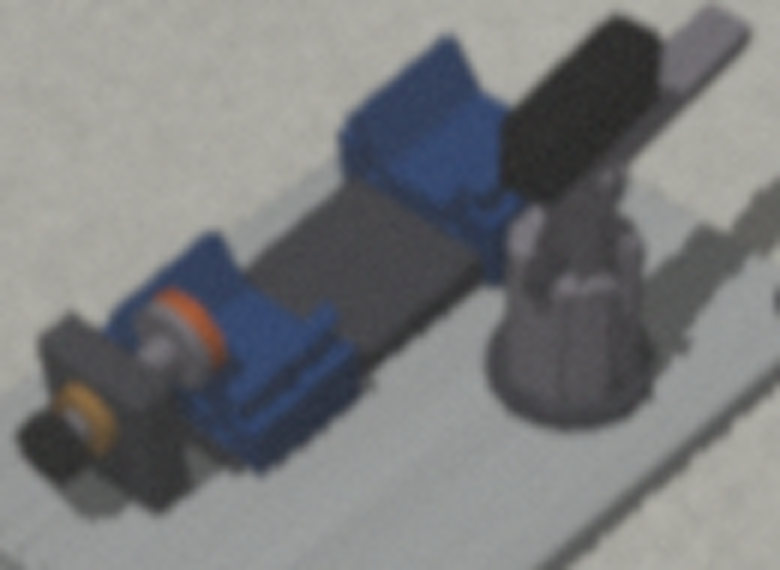

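Emit:
step_arm:
  increments:
    - {"grip":0.15,"delta_pos":[0,0,0.005],"twist":0}
    - {"grip":0.15,"delta_pos":[0,0,0.015],"twist":0}
    - {"grip":0.15,"delta_pos":[0,0,0.025],"twist":0}
    - {"grip":0.15,"delta_pos":[0,0,0.025],"twist":0}
    - {"grip":0.15,"delta_pos":[0,0,0.025],"twist":0}
    - {"grip":0.15,"delta_pos":[0,0,0.02],"twist":0}
    - {"grip":0.15,"delta_pos":[0,0,0],"twist":0}
    - {"grip":0.15,"delta_pos":[0,0,0],"twist":0}

```text
clock: 9.33
position: [0.6123, -0.2223, 0.1493]
ee_rot: [0.372, 0.602, 0.37, -0.602]
contact_force: [0.2, 1.0, -6.1]
width: 0.0236
```

Run:
```python
from h import *
s=manip.get_state(); print(s['position'],s['contact_force'],s['moment'],s['width'])
```

```text
[ 0.61229215 -0.22225738  0.14933955] [ 0.19493449  1.03251195 -6.13312657] [-0.03151771  0.01881526 -0.02276658] 0.023580799738231833
```

Scene crop: the orange disc is centred near (517,238) and the grip near (235,68). In the side crop the disc is near (185,335) and the grip near (582,108). The nest is empty and the bar is in its rest position.

Run:
```python
from h import *
S=cam('c3');D=cam('s3')
a=np.radians(75.4);X=np.array([np.sin(a),-np.cos(a)]);Y=np.array([np.cos(a),np.sin(a)]);O=np.array([.5299,.0937])
def t(n,p,q):
    p=np.array(p)/6+[270,185];q=np.array(q)/6+[265,255]
    P=tri(ray(*S,p),ray(*D,q)); print(n,P.round(4),'resid',(proj(*S,P)-p).round(1),'nest xy',(1000*np.array([(P[:2]-O)@X,(P[:2]-O)@Y])).round(1))
t('disc',(517,238),(185,335))
t('grip',(235,68),(582,108))
t('postflange',(238,268),(573,368))
t('saddle wall top corner far x, -y end saddle? ',(277,268),(505,110))
t('plate corner/knob',(635,207),(55,445))
# wall tops: scene near wall corners
t('bracket top',(575,170),(70,330))
```

```text
disc [0.5463 0.148  0.0435] resid [-0.3 -0.1] nest xy [ 2.2 56.7]
grip [0.4622 0.0824 0.1086] resid [-0.5 -0.2] nest xy [-62.6 -28. ]
postflange [0.4625 0.0818 0.0113] resid [-0.8 -0.2] nest xy [-62.2 -28.5]
saddle wall top corner far x, -y end saddle?  [0.5077 0.0524 0.0627] resid [-4.1 -1.3] nest xy [-11.1 -45.5]
plate corner/knob [0.5588 0.1963 0.0395] resid [-0.8 -0.1] nest xy [  2.1 106.5]
bracket top [0.5565 0.1754 0.0665] resid [2.6 0.4] nest xy [ 5.2 85.8]
```

Emit:
step_arm:
  increments:
    - {"grip":0.15,"delta_pos":[-0.003,0.012,0.005],"twist":1.1}
    - {"grip":0.15,"delta_pos":[-0.008,0.03,0],"twist":1.5}
    - {"grip":0.15,"delta_pos":[-0.0095,0.035,0],"twist":1.5}
    - {"grip":0.15,"delta_pos":[-0.0095,0.035,0],"twist":1.5}
    - {"grip":0.15,"delta_pos":[-0.0095,0.035,0],"twist":1.5}
    - {"grip":0.15,"delta_pos":[-0.0095,0.035,0],"twist":1.5}
    - {"grip":0.15,"delta_pos":[-0.0095,0.035,0],"twist":1.5}
    - {"grip":0.15,"delta_pos":[-0.0095,0.035,0],"twist":1.5}
    - {"grip":0.15,"delta_pos":[-0.009,0.033,0],"twist":0.5}
    - {"grip":0.15,"delta_pos":[-0.0055,0.02,0],"twist":0}

```text
clock: 10.17
position: [0.5255, 0.0869, 0.1518]
ee_rot: [-0.431, -0.558, -0.435, 0.56]
contact_force: [0.1, -0.5, -4.4]
width: 0.0233
```

Emit:
step_arm:
  increments:
    - {"grip":0.15,"delta_pos":[0,0,0],"twist":0}
    - {"grip":0.15,"delta_pos":[0,0,0],"twist":0}

```text
clock: 10.33
position: [0.5273, 0.0845, 0.1522]
ee_rot: [-0.433, -0.558, -0.434, 0.56]
contact_force: [0.6, -0.8, -4.6]
width: 0.0234
```

```bash
cat > st.py <<'E'
from h import *
s=manip.get_state(); f=s['contact_force']; p=s['position']
a=np.radians(75.4);X=np.array([np.sin(a),-np.cos(a)]);Y=np.array([np.cos(a),np.sin(a)]);O=np.array([.5323,.0936])
v=R.from_quat(np.roll(s['ee_rot'],-1)).as_matrix()[:,1]
print(s['clock'].__round__(2),p.round(4),'jaw',np.degrees(np.arctan2(v[1],v[0])).round(2),'w',round(s['width'],4),'nest mm',(1000*(p[:2]-O)@X).round(1),(1000*(p[:2]-O)@Y).round(1),'F x,y,z',(f[:2]@X).round(1),(f[:2]@Y).round(1),f[2].round(1),'M',s['moment'].round(2))
E
python3 st.py
```

```text
10.33 [0.5273 0.0845 0.1522] jaw -14.4 w 0.0234 nest mm -2.6 -10.1 F x,y,z 0.8 -0.6 -4.6 M [ 0.05 -0.01  0.01]
```

Emit:
step_arm:
  increments:
    - {"grip":0.15,"delta_pos":[0.0022,-0.0016,-0.01],"twist":-0.2}
    - {"grip":0.15,"delta_pos":[0,0,-0.02],"twist":0}
    - {"grip":0.15,"delta_pos":[0,0,-0.02],"twist":0}
    - {"grip":0.15,"delta_pos":[0,0,-0.01],"twist":0}
    - {"grip":0.15,"delta_pos":[0,0,-0.006],"twist":0}
    - {"grip":0.15,"delta_pos":[0,0,0],"twist":0}
    - {"grip":0.15,"delta_pos":[0,0,0],"twist":0}

```text
clock: 10.92
position: [0.5321, 0.0808, 0.0877]
ee_rot: [-0.431, -0.56, -0.431, 0.56]
contact_force: [1.1, 0.4, -4.9]
width: 0.0232
```

```bash
python3 st.py
```

```text
10.92 [0.5321 0.0808 0.0877] jaw -14.85 w 0.0232 nest mm 3.1 -12.4 F x,y,z 0.9 0.6 -4.9 M [-0.01 -0.    0.  ]
```

Emit:
step_arm:
  increments:
    - {"grip":0.15,"delta_pos":[-0.0024,0.0018,-0.003],"twist":0.2}
    - {"grip":0.15,"delta_pos":[0,0,-0.003],"twist":0}
    - {"grip":0.15,"delta_pos":[0,0,-0.003],"twist":0}
    - {"grip":0.15,"delta_pos":[0,0,0],"twist":0}

```text
clock: 11.25
position: [0.5291, 0.0833, 0.0787]
ee_rot: [-0.432, -0.559, -0.432, 0.559]
contact_force: [-0.5, 0.5, -5.5]
width: 0.0235
```

```bash
python3 st.py
```

```text
11.25 [0.5291 0.0833 0.0787] jaw -14.59 w 0.0235 nest mm -0.5 -10.8 F x,y,z -0.6 0.3 -5.5 M [-0.01  0.02  0.01]
```

Emit:
step_arm:
  increments:
    - {"grip":0.15,"delta_pos":[0,0,-0.002],"twist":0}
    - {"grip":0.15,"delta_pos":[0,0,0],"twist":0}

```text
clock: 11.42
position: [0.5293, 0.0832, 0.0767]
ee_rot: [0.432, 0.559, 0.432, -0.559]
contact_force: [0.2, -0.5, -5.5]
width: 0.0236
```

```bash
python3 st.py
```

```text
11.42 [0.5293 0.0832 0.0767] jaw -14.59 w 0.0236 nest mm -0.3 -10.8 F x,y,z 0.3 -0.5 -5.5 M [-0.04  0.   -0.04]
```

Weight is about 5.5 N and there is no contact yet. I keep feeling downward, with a lower grip force so the body can pivot.

Emit:
step_arm:
  increments:
    - {"grip":0.15,"delta_pos":[0,0,-0.0015],"twist":0}
    - {"grip":0.15,"delta_pos":[0,0,0],"twist":0}
  force: 25

```text
clock: 11.58
position: [0.5293, 0.0832, 0.0752]
ee_rot: [-0.432, -0.559, -0.432, 0.559]
contact_force: [0.0, 0.3, -5.1]
width: 0.0235
```

```bash
python3 st.py
```

```text
11.58 [0.5293 0.0832 0.0752] jaw -14.6 w 0.0235 nest mm -0.3 -10.8 F x,y,z -0.0 0.3 -5.1 M [ 0.03  0.   -0.01]
```

Emit:
step_arm:
  increments:
    - {"grip":0.15,"delta_pos":[0,0,-0.0015],"twist":0}
    - {"grip":0.15,"delta_pos":[0,0,0],"twist":0}

```text
clock: 11.75
position: [0.5296, 0.0834, 0.0742]
ee_rot: [0.432, 0.56, 0.432, -0.559]
contact_force: [-0.3, 1.5, -1.3]
width: 0.0238
```

```bash
python3 st.py
```

```text
11.75 [0.5296 0.0834 0.0742] jaw -14.61 w 0.0238 nest mm -0.0 -10.5 F x,y,z -0.7 1.4 -1.3 M [-0.01  0.12 -0.09]
```

Emit:
step_arm:
  increments:
    - {"grip":0.15,"delta_pos":[0,0,-0.0015],"twist":0}
    - {"grip":0.15,"delta_pos":[0,0,0],"twist":0}

```text
clock: 11.92
position: [0.5299, 0.084, 0.0734]
ee_rot: [0.432, 0.56, 0.432, -0.559]
contact_force: [-0.5, 2.7, 3.8]
width: 0.0235
```

```bash
python3 st.py
```

```text
11.92 [0.5299 0.084  0.0734] jaw -14.64 w 0.0235 nest mm 0.1 -9.9 F x,y,z -1.2 2.5 3.8 M [ 0.26  0.45 -0.12]
```

Emit:
step_arm:
  increments:
    - {"grip":0.15,"delta_pos":[0,0,-0.0015],"twist":0}
    - {"grip":0.15,"delta_pos":[0,0,0],"twist":0}
  force: 20

```text
clock: 12.08
position: [0.5302, 0.0848, 0.0724]
ee_rot: [0.432, 0.561, 0.432, -0.558]
contact_force: [-0.7, 5.9, 7.1]
width: 0.0228
```

```bash
python3 st.py
```

```text
12.08 [0.5302 0.0848 0.0724] jaw -14.67 w 0.0228 nest mm 0.2 -9.1 F x,y,z -2.1 5.5 7.1 M [ 0.51  0.46 -0.19]
```

Emit:
step_arm:
  increments:
    - {"grip":0.15,"delta_pos":[0,0,-0.001],"twist":0}
    - {"grip":0.15,"delta_pos":[0,0,-0.001],"twist":0}
    - {"grip":0.15,"delta_pos":[0,0,0],"twist":0}

```text
clock: 12.33
position: [0.5306, 0.0857, 0.071]
ee_rot: [0.431, 0.562, 0.432, -0.558]
contact_force: [-0.9, 8.6, 10.3]
width: 0.0236
```

```bash
python3 st.py
```

```text
12.33 [0.5306 0.0857 0.071 ] jaw -14.71 w 0.0236 nest mm 0.4 -8.1 F x,y,z -3.0 8.1 10.3 M [ 0.89  0.5  -0.15]
```

Emit:
step_arm:
  increments:
    - {"grip":0.15,"delta_pos":[0.0004,0.0015,-0.0005],"twist":0}
    - {"grip":0.15,"delta_pos":[0.0003,0.001,-0.0005],"twist":0}
    - {"grip":0.15,"delta_pos":[0,0,0],"twist":0}

```text
clock: 12.58
position: [0.5307, 0.087, 0.0694]
ee_rot: [0.432, 0.561, 0.432, -0.559]
contact_force: [-1.0, 4.5, 7.4]
width: 0.0233
```

```bash
python3 st.py
```

```text
12.58 [0.5307 0.087  0.0694] jaw -14.63 w 0.0233 nest mm 0.1 -6.8 F x,y,z -2.1 4.1 7.4 M [ 0.28  0.55 -0.14]
```

Emit:
step_arm:
  increments:
    - {"grip":0.15,"delta_pos":[0,0,-0.001],"twist":0}
    - {"grip":0.15,"delta_pos":[0,0,0],"twist":0}

```text
clock: 12.75
position: [0.5309, 0.0875, 0.0687]
ee_rot: [0.432, 0.561, 0.432, -0.558]
contact_force: [-2.6, 6.1, 9.0]
width: 0.0234
```

```bash
python3 st.py
python3 - <<'E'
from h import *
a,K,M=shot('side','s4'); b,K,M=shot('scene','c4')
cv2.imwrite('pics/z7.png',np.hstack([cv2.resize(a[230:370,240:420],(400,311)),cv2.resize(b[170:290,260:410],(389,311))])[:,:,::-1])
E
```

```text
12.75 [0.5309 0.0875 0.0687] jaw -14.68 w 0.0234 nest mm 0.2 -6.2 F x,y,z -4.0 5.3 9.0 M [ 0.61  0.57 -0.18]
```

View pics/z7.png

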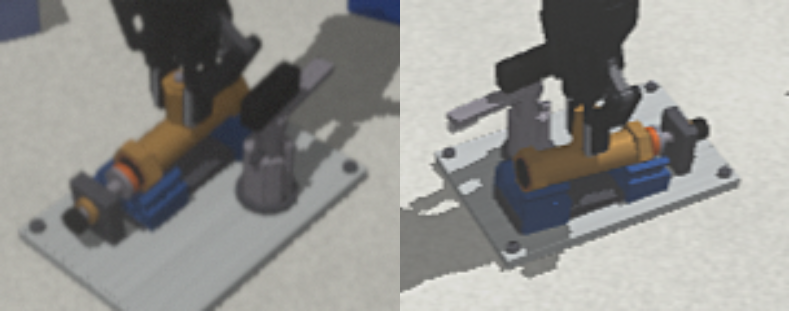

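The body sits centred in the nest with its low end still slightly raised (about (640,140) in the right half). The bar is still at rest. I continue pressing it to pivot down.

Emit:
step_arm:
  increments:
    - {"grip":0.15,"delta_pos":[0.0003,0.0012,-0.001],"twist":0}
    - {"grip":0.15,"delta_pos":[0.0002,0.0008,-0.0005],"twist":0}
    - {"grip":0.15,"delta_pos":[0,0,0],"twist":0}

```text
clock: 13.1
position: [0.531, 0.088, 0.0682]
ee_rot: [0.433, 0.56, 0.432, -0.559]
contact_force: [-5.0, 1.7, 15.8]
width: 0.0237
```

```bash
python3 st.py
```

```text
13.1 [0.531  0.088  0.0682] jaw -14.59 w 0.0237 nest mm 0.1 -5.8 F x,y,z -5.2 0.3 15.8 M [-0.11  0.96 -0.14]
```

Emit:
step_arm:
  increments:
    - {"grip":0.15,"delta_pos":[0.0001,0.0005,-0.001],"twist":0}
    - {"grip":0.15,"delta_pos":[0,0,0],"twist":0}

```text
clock: 13.27
position: [0.531, 0.088, 0.0681]
ee_rot: [0.433, 0.56, 0.432, -0.559]
contact_force: [-6.8, 0.2, 22.6]
width: 0.0233
```

```bash
python3 st.py
```

```text
13.27 [0.531  0.088  0.0681] jaw -14.58 w 0.0233 nest mm 0.1 -5.8 F x,y,z -6.6 -1.5 22.6 M [-0.27  1.35 -0.15]
```

Emit:
step_arm:
  increments:
    - {"grip":0.15,"delta_pos":[0,0,0.002],"twist":0}
    - {"grip":0.15,"delta_pos":[0,0,0.0015],"twist":0}
    - {"grip":0.25,"delta_pos":[0,0,0],"twist":0}
    - {"grip":0.4,"delta_pos":[0,0,0],"twist":0}
    - {"grip":0.4,"delta_pos":[0,0,0],"twist":0}

```text
clock: 13.68
position: [0.5312, 0.0882, 0.0678]
ee_rot: [0.433, 0.56, 0.432, -0.559]
contact_force: [-0.1, -0.0, -0.8]
width: 0.0342
```

```bash
python3 st.py
```

```text
13.68 [0.5312 0.0882 0.0678] jaw -14.6 w 0.0342 nest mm 0.3 -5.5 F x,y,z -0.1 -0.0 -0.8 M [ 0.02  0.05 -0.02]
```

Emit:
step_arm:
  increments:
    - {"grip":0.3,"delta_pos":[0,0,0],"twist":0}
    - {"grip":0.2,"delta_pos":[0,0,0],"twist":0}
    - {"grip":0.15,"delta_pos":[0,0,0],"twist":0}
    - {"grip":0.15,"delta_pos":[0,0,0],"twist":0}
    - {"grip":0.15,"delta_pos":[0,0,0],"twist":0}
  force: 20

```text
clock: 14.1
position: [0.5309, 0.0882, 0.0677]
ee_rot: [0.433, 0.56, 0.432, -0.559]
contact_force: [1.2, 0.6, 0.1]
width: 0.0237
```

```bash
python3 st.py
```

```text
14.1 [0.5309 0.0882 0.0677] jaw -14.6 w 0.0237 nest mm 0.0 -5.6 F x,y,z 1.0 0.9 0.1 M [-0.04 -0.15 -0.03]
```

Emit:
step_arm:
  increments:
    - {"grip":0.15,"delta_pos":[0.00012,0.00048,-5e-05],"twist":0}
    - {"grip":0.15,"delta_pos":[0.00012,0.00048,-5e-05],"twist":0}
    - {"grip":0.15,"delta_pos":[0.00012,0.00048,-5e-05],"twist":0}
    - {"grip":0.15,"delta_pos":[0.00012,0.00048,-5e-05],"twist":0}

```text
clock: 14.43
position: [0.531, 0.0898, 0.0676]
ee_rot: [-0.433, -0.559, -0.432, 0.56]
contact_force: [-0.1, -2.1, -0.1]
width: 0.0235
```

```bash
python3 st.py
```

```text
14.43 [0.531  0.0898 0.0676] jaw -14.59 w 0.0235 nest mm -0.3 -4.0 F x,y,z 0.4 -2.1 -0.1 M [-0.33 -0.04  0.03]
```

Emit:
step_arm:
  increments:
    - {"grip":0.15,"delta_pos":[0.00012,0.00048,-5e-05],"twist":0}
    - {"grip":0.15,"delta_pos":[0.00012,0.00048,-5e-05],"twist":0}

```text
clock: 14.6
position: [0.5313, 0.091, 0.0675]
ee_rot: [-0.433, -0.559, -0.432, 0.56]
contact_force: [0.3, -2.7, -1.4]
width: 0.0235
```

```bash
python3 st.py
```

```text
14.6 [0.5313 0.091  0.0675] jaw -14.59 w 0.0235 nest mm -0.3 -2.8 F x,y,z 1.0 -2.6 -1.4 M [-0.35 -0.09  0.03]
```

Emit:
step_arm:
  increments:
    - {"grip":0.15,"delta_pos":[0.00012,0.00048,-5e-05],"twist":0}
    - {"grip":0.15,"delta_pos":[0.00012,0.00048,-5e-05],"twist":0}

```text
clock: 14.77
position: [0.5316, 0.0921, 0.0673]
ee_rot: [-0.432, -0.559, -0.432, 0.559]
contact_force: [0.5, -1.8, -1.6]
width: 0.0236
```

```bash
python3 st.py
```

```text
14.77 [0.5316 0.0921 0.0673] jaw -14.59 w 0.0236 nest mm -0.3 -1.7 F x,y,z 1.0 -1.6 -1.6 M [-0.32 -0.04  0.01]
```

Emit:
step_arm:
  increments:
    - {"grip":0.15,"delta_pos":[0.0001,0.0004,-4e-05],"twist":0}
    - {"grip":0.15,"delta_pos":[0.0001,0.0004,-4e-05],"twist":0}

```text
clock: 14.93
position: [0.5318, 0.0929, 0.0672]
ee_rot: [0.432, 0.559, 0.432, -0.559]
contact_force: [0.6, -1.0, -2.5]
width: 0.0236
```

Emit:
step_arm:
  increments:
    - {"grip":0.15,"delta_pos":[0.0001,0.0004,-4e-05],"twist":0}
    - {"grip":0.15,"delta_pos":[0.0001,0.0004,-4e-05],"twist":0}

```text
clock: 15.1
position: [0.5319, 0.0936, 0.0672]
ee_rot: [-0.433, -0.559, -0.432, 0.56]
contact_force: [-0.3, -3.0, -1.0]
width: 0.0236
```

```bash
python3 st.py
```

```text
15.1 [0.5319 0.0936 0.0672] jaw -14.59 w 0.0236 nest mm -0.4 -0.1 F x,y,z 0.4 -3.0 -1.0 M [-0.44 -0.09  0.07]
```

Emit:
step_arm:
  increments:
    - {"grip":0.15,"delta_pos":[0.0001,0.0004,-4e-05],"twist":0}
    - {"grip":0.15,"delta_pos":[0.0001,0.0004,-4e-05],"twist":0}

```text
clock: 15.27
position: [0.532, 0.094, 0.0672]
ee_rot: [-0.433, -0.559, -0.432, 0.56]
contact_force: [-0.9, -5.1, -0.7]
width: 0.0235
```

Emit:
step_arm:
  increments:
    - {"grip":0.15,"delta_pos":[0.0001,0.0004,-4e-05],"twist":0}
    - {"grip":0.15,"delta_pos":[0.0001,0.0004,-4e-05],"twist":0}

```text
clock: 15.43
position: [0.5321, 0.0943, 0.0672]
ee_rot: [-0.433, -0.559, -0.432, 0.56]
contact_force: [-1.2, -6.9, -0.1]
width: 0.0233
```

```bash
python3 st.py
```

```text
15.43 [0.5321 0.0943 0.0672] jaw -14.57 w 0.0233 nest mm -0.4 0.6 F x,y,z 0.6 -7.0 -0.1 M [-1.09  0.08  0.02]
```

Emit:
step_arm:
  increments:
    - {"grip":0.15,"delta_pos":[0,0,0],"twist":0}
    - {"grip":0.15,"delta_pos":[0,0,0],"twist":0}

```text
clock: 15.6
position: [0.5321, 0.0943, 0.0672]
ee_rot: [-0.433, -0.559, -0.432, 0.56]
contact_force: [-0.7, -5.5, 0.2]
width: 0.0236
```

```bash
python3 st.py
```

```text
15.6 [0.5321 0.0943 0.0672] jaw -14.57 w 0.0236 nest mm -0.4 0.6 F x,y,z 0.7 -5.5 0.2 M [-0.94  0.    0.06]
```

Emit:
step_arm:
  increments:
    - {"grip":0.25,"delta_pos":[0,0,0],"twist":0}
    - {"grip":0.4,"delta_pos":[0,0,0],"twist":0}
    - {"grip":0.45,"delta_pos":[0,0,0],"twist":0}
    - {"grip":0.45,"delta_pos":[0,0,0.01],"twist":0}
    - {"grip":0.45,"delta_pos":[0,0,0.025],"twist":0}
    - {"grip":0.45,"delta_pos":[0,0,0.035],"twist":0}
    - {"grip":0.45,"delta_pos":[0,0,0.035],"twist":0}
    - {"grip":0.5,"delta_pos":[-0.02,-0.003,0],"twist":2}
    - {"grip":0.5,"delta_pos":[-0.025,-0.005,0],"twist":3}
    - {"grip":0.5,"delta_pos":[-0.025,-0.0043,0],"twist":2}

```text
clock: 16.43
position: [0.4625, 0.0834, 0.1737]
ee_rot: [0.467, 0.532, 0.466, -0.53]
contact_force: [0.3, -0.6, -0.0]
width: 0.0424
```

Emit:
step_arm:
  increments:
    - {"grip":0.5,"delta_pos":[0,0,0],"twist":0}
    - {"grip":0.5,"delta_pos":[0,0,0],"twist":0}
    - {"grip":0.5,"delta_pos":[0,0,0],"twist":0}

```text
clock: 16.68
position: [0.4635, 0.0833, 0.1731]
ee_rot: [0.466, 0.533, 0.465, -0.531]
contact_force: [-0.7, 0.5, -0.1]
width: 0.0429
```

```bash
python3 st.py
python3 - <<'E'
from h import *
a,K,M=shot('wrist','w5'); b,K,M=shot('scene','c5')
a=a.copy(); a[330:,:]=0; z=cv2.resize(b[170:290,260:410],(400,320)); o=np.zeros((650,640,3),np.uint8); o[:330]=a[:330]; o[330:,:400]=z
cv2.imwrite('pics/z8.png',cv2.resize(o,None,fx=.9,fy=.9)[:,:,::-1])
E
```

```text
16.68 [0.4635 0.0833 0.1731] jaw -7.62 w 0.0429 nest mm -64.0 -27.3 F x,y,z -0.8 0.3 -0.1 M [ 0.01  0.02 -0.01]
```

View pics/z8.png

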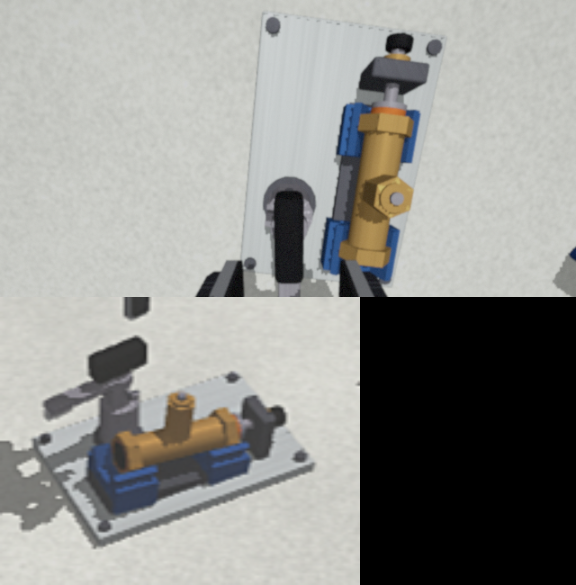

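The body sits against the orange stop, neck up. The bar is in its notch with the grip straight under the jaws. I now regrip it.

Emit:
step_arm:
  increments:
    - {"grip":0.45,"delta_pos":[-0.0015,-0.0014,-0.02],"twist":0}
    - {"grip":0.45,"delta_pos":[0,0,-0.025],"twist":0}
    - {"grip":0.45,"delta_pos":[0,0,-0.02],"twist":0}
    - {"grip":0.45,"delta_pos":[0,0,-0.014],"twist":0}
    - {"grip":0.4,"delta_pos":[0,0,0],"twist":0}
    - {"grip":0.3,"delta_pos":[0,0,0],"twist":0}
    - {"grip":0.2,"delta_pos":[0,0,0],"twist":0}
    - {"grip":0.1,"delta_pos":[0,0,0],"twist":0}
    - {"grip":0.1,"delta_pos":[0,0,0],"twist":0}
    - {"grip":0.1,"delta_pos":[0,0,0],"twist":0}
  force: 80

```text
clock: 17.62
position: [0.462, 0.0816, 0.0939]
ee_rot: [0.466, 0.533, 0.465, -0.531]
contact_force: [1.6, 0.5, -1.6]
width: 0.0168
```

Emit:
step_arm:
  increments:
    - {"grip":0.1,"delta_pos":[0,0,0],"twist":0}
    - {"grip":0.1,"delta_pos":[0,0,0],"twist":0}

```text
clock: 17.78
position: [0.4619, 0.0816, 0.0938]
ee_rot: [0.466, 0.533, 0.465, -0.531]
contact_force: [2.5, 0.1, -0.4]
width: 0.0171
```

```bash
python3 st.py
```

```text
17.78 [0.4619 0.0816 0.0938] jaw -7.61 w 0.0171 nest mm -65.1 -29.4 F x,y,z 2.4 0.8 -0.4 M [ 0.12 -0.35 -0.01]
```

Emit:
step_arm:
  increments:
    - {"grip":0.1,"delta_pos":[0,0,0.002],"twist":0}
    - {"grip":0.1,"delta_pos":[0,0,0.002],"twist":0}
    - {"grip":0.1,"delta_pos":[0,0,0.002],"twist":0}
    - {"grip":0.1,"delta_pos":[0,0,0.0015],"twist":0}
    - {"grip":0.1,"delta_pos":[0,0,0],"twist":0}
    - {"grip":0.1,"delta_pos":[0,0,0],"twist":0}

```text
clock: 18.28
position: [0.4618, 0.0816, 0.0995]
ee_rot: [0.466, 0.533, 0.465, -0.532]
contact_force: [6.6, 1.4, -15.2]
width: 0.0166
```

```bash
python3 st.py
```

```text
18.28 [0.4618 0.0816 0.0995] jaw -7.61 w 0.0166 nest mm -65.2 -29.3 F x,y,z 6.1 3.1 -15.2 M [ 0.14 -1.19  0.03]
```

Emit:
step_arm:
  increments:
    - {"grip":0.1,"delta_pos":[0.0005,0,0.0008],"twist":2}
    - {"grip":0.1,"delta_pos":[0,0,0],"twist":4}
    - {"grip":0.1,"delta_pos":[0,0,0],"twist":6}
    - {"grip":0.1,"delta_pos":[0,0,0],"twist":6}
    - {"grip":0.1,"delta_pos":[0,0,0],"twist":6}
    - {"grip":0.1,"delta_pos":[0,0,0],"twist":6}
    - {"grip":0.1,"delta_pos":[0,0,0],"twist":6}
    - {"grip":0.1,"delta_pos":[0,0,0],"twist":6}

```text
clock: 18.95
position: [0.4615, 0.0816, 0.0999]
ee_rot: [0.626, 0.328, 0.626, -0.328]
contact_force: [4.4, 0.2, -16.1]
width: 0.0164
```

```bash
python3 st.py
```

```text
18.95 [0.4615 0.0816 0.0999] jaw 34.68 w 0.0164 nest mm -65.5 -29.4 F x,y,z 4.2 1.3 -16.1 M [ 0.21 -1.02 -0.04]
```

Emit:
step_arm:
  increments:
    - {"grip":0.1,"delta_pos":[0,0,0],"twist":6}
    - {"grip":0.1,"delta_pos":[0,0,0],"twist":6}
    - {"grip":0.1,"delta_pos":[0,0,0],"twist":6}
    - {"grip":0.1,"delta_pos":[0,0,0],"twist":6}
    - {"grip":0.1,"delta_pos":[0,0,0],"twist":6}
    - {"grip":0.1,"delta_pos":[0,0,0],"twist":5}
    - {"grip":0.1,"delta_pos":[0,0,0],"twist":4}
    - {"grip":0.1,"delta_pos":[0,0,0],"twist":2}
    - {"grip":0.1,"delta_pos":[0,0,0],"twist":0}
    - {"grip":0.1,"delta_pos":[0,0,0],"twist":0}

```text
clock: 19.78
position: [0.4612, 0.0814, 0.1002]
ee_rot: [0.701, 0.09, 0.702, -0.09]
contact_force: [4.0, -0.2, -15.6]
width: 0.0167
```

```bash
python3 st.py
```

```text
19.78 [0.4612 0.0814 0.1002] jaw 75.34 w 0.0167 nest mm -65.7 -29.7 F x,y,z 3.9 0.8 -15.6 M [ 0.11 -0.95 -0.  ]
```

Emit:
step_arm:
  increments:
    - {"grip":0.1,"delta_pos":[0,0,-0.001],"twist":0}
    - {"grip":0.1,"delta_pos":[0,0,-0.001],"twist":0}
    - {"grip":0.1,"delta_pos":[0,0,-0.001],"twist":0}
    - {"grip":0.1,"delta_pos":[0,0,-0.001],"twist":0}
    - {"grip":0.1,"delta_pos":[0,0,-0.001],"twist":0}
    - {"grip":0.1,"delta_pos":[0,0,-0.001],"twist":0}
    - {"grip":0.1,"delta_pos":[0,0,0],"twist":0}

```text
clock: 20.37
position: [0.4612, 0.0814, 0.0953]
ee_rot: [0.701, 0.09, 0.701, -0.09]
contact_force: [3.8, -1.4, -13.9]
width: 0.0168
```

```bash
python3 st.py
```

```text
20.37 [0.4612 0.0814 0.0953] jaw 75.4 w 0.0168 nest mm -65.7 -29.7 F x,y,z 4.0 -0.4 -13.9 M [-0.01 -0.66  0.04]
```

Emit:
step_arm:
  increments:
    - {"grip":0.1,"delta_pos":[0,0,-0.001],"twist":0}
    - {"grip":0.1,"delta_pos":[0,0,-0.001],"twist":0}
    - {"grip":0.1,"delta_pos":[0,0,-0.001],"twist":0}
    - {"grip":0.1,"delta_pos":[0,0,-0.001],"twist":0}
    - {"grip":0.1,"delta_pos":[0,0,-0.001],"twist":0}
    - {"grip":0.1,"delta_pos":[0,0,-0.001],"twist":0}
    - {"grip":0.1,"delta_pos":[0,0,0],"twist":0}

```text
clock: 20.95
position: [0.4613, 0.0814, 0.0893]
ee_rot: [0.701, 0.09, 0.701, -0.09]
contact_force: [2.8, -1.6, -12.5]
width: 0.0166
```

```bash
python3 st.py
```

```text
20.95 [0.4613 0.0814 0.0893] jaw 75.41 w 0.0166 nest mm -65.7 -29.7 F x,y,z 3.1 -0.9 -12.5 M [-0.2  -0.62 -0.08]
```

Lift is about 6.5 mm. From here I go in slower steps.

Emit:
step_arm:
  increments:
    - {"grip":0.1,"delta_pos":[0,0,-0.0005],"twist":0}
    - {"grip":0.1,"delta_pos":[0,0,-0.0005],"twist":0}
    - {"grip":0.1,"delta_pos":[0,0,-0.0005],"twist":0}
    - {"grip":0.1,"delta_pos":[0,0,-0.0005],"twist":0}

```text
clock: 21.28
position: [0.4613, 0.0815, 0.0874]
ee_rot: [0.701, 0.09, 0.701, -0.09]
contact_force: [1.9, -2.2, -11.9]
width: 0.0167
```

Emit:
step_arm:
  increments:
    - {"grip":0.1,"delta_pos":[0,0,-0.0005],"twist":0}
    - {"grip":0.1,"delta_pos":[0,0,-0.0005],"twist":0}

```text
clock: 21.45
position: [0.4612, 0.0815, 0.0868]
ee_rot: [0.701, 0.09, 0.701, -0.09]
contact_force: [-0.9, -2.8, -3.0]
width: 0.0165
```

Emit:
step_arm:
  increments:
    - {"grip":0.1,"delta_pos":[0,0,-0.0005],"twist":0}
    - {"grip":0.1,"delta_pos":[0,0,-0.0003],"twist":0}

```text
clock: 21.62
position: [0.4612, 0.0815, 0.0866]
ee_rot: [0.701, 0.09, 0.701, -0.09]
contact_force: [-1.8, -2.5, 3.3]
width: 0.0167
```

```bash
python3 st.py
```

```text
21.62 [0.4612 0.0815 0.0866] jaw 75.4 w 0.0167 nest mm -65.7 -29.6 F x,y,z -1.1 -2.9 3.3 M [-0.32  0.14 -0.08]
```

Emit:
step_arm:
  increments:
    - {"grip":0.1,"delta_pos":[0,0,0.0003],"twist":0}
    - {"grip":0.2,"delta_pos":[0,0,0],"twist":0}
    - {"grip":0.35,"delta_pos":[0,0,0],"twist":0}
    - {"grip":0.45,"delta_pos":[0,0,0],"twist":0}
    - {"grip":0.45,"delta_pos":[0,0,0],"twist":0}
    - {"grip":0.45,"delta_pos":[0,0,0.015],"twist":0}
    - {"grip":0.45,"delta_pos":[0,0,0.03],"twist":0}
    - {"grip":0.45,"delta_pos":[0,0,0.035],"twist":0}
    - {"grip":0.45,"delta_pos":[0,0,0.035],"twist":0}
    - {"grip":0.45,"delta_pos":[0,0,0.03],"twist":0}

```text
clock: 22.45
position: [0.4618, 0.0819, 0.2332]
ee_rot: [0.702, 0.09, 0.701, -0.089]
contact_force: [1.0, 0.3, -0.4]
width: 0.0381
```

Emit:
step_arm:
  increments:
    - {"grip":0.45,"delta_pos":[-0.02,0,0.02],"twist":0}
    - {"grip":0.45,"delta_pos":[-0.03,0,0.02],"twist":0}
    - {"grip":0.45,"delta_pos":[-0.03,0,0],"twist":0}
    - {"grip":0.45,"delta_pos":[0,0,0],"twist":0}
    - {"grip":0.45,"delta_pos":[0,0,0],"twist":0}
    - {"grip":0.45,"delta_pos":[0,0,0],"twist":0}

```text
clock: 22.95
position: [0.3819, 0.0817, 0.271]
ee_rot: [0.702, 0.09, 0.701, -0.09]
contact_force: [0.4, 0.4, -0.8]
width: 0.0384
```

```bash
python3 st.py
python3 - <<'E'
from h import *
a,K,M=shot('wrist','w6'); b,K,M=shot('scene','c6'); c,K,M=shot('side','s6')
o=np.zeros((600,800,3),np.uint8); o[:300,:400]=cv2.resize(a,(400,300)); o[:300,400:]=cv2.resize(b[170:290,255:415],(400,300)); o[300:,:400]=cv2.resize(c[240:360,250:410],(400,300)); o[300:,400:]=cv2.resize(b,(400,300))
cv2.imwrite('pics/z9.png',o[:,:,::-1])
E
```

```text
22.95 [0.3819 0.0817 0.271 ] jaw 75.41 w 0.0384 nest mm -142.6 -49.4 F x,y,z 0.3 0.4 -0.8 M [-0.   -0.02  0.03]
```

View pics/z9.png

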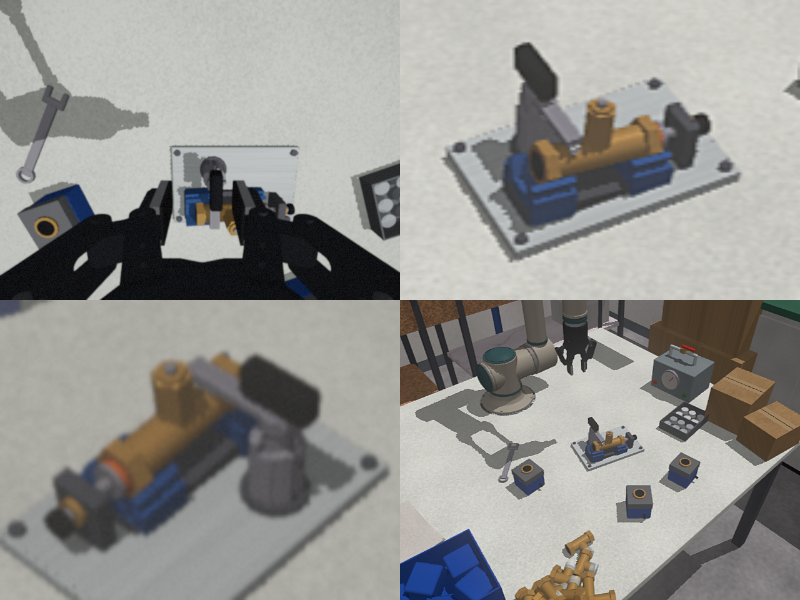

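The pad is down on the barrel behind the neck (about (575,145), top right). The body end sits against the orange disc (about (118,470), bottom left). The bystanders look untouched and the gripper is clear.

Run:
```python
from h import *
def neck(f,r):
    i=cv2.imread(f'pics/{f}.png'); h=cv2.cvtColor(i,cv2.COLOR_BGR2HSV); m=(h[...,0]>10)&(h[...,0]<25)&(h[...,1]>120); v,u=np.nonzero(m[r[0]:r[1],r[2]:r[3]]); return (u.mean()+r[2]).round(2),(v.min()+r[0]),len(u)
for f in('c5','c6'): print(f,neck(f,(200,226,320,348)))
a,b=[cv2.imread(f'pics/{f}.png').astype(int) for f in('c3','c6')]
for n,(x,y) in dict(A=(204,268),B=(382,310),C=(456,260),tee=(288,388),wr=(175,262)).items():
    print(n,abs(a-b)[y-12:y+12,x-12:x+12].mean().round(1))
manip.sign_off()
```

```text
c5 (np.float64(339.36), np.int64(210), 78)
c6 (np.float64(339.51), np.int64(210), 76)
A 5.9
B 7.1
C 7.2
tee 8.8
wr 41.6
the job is handed in; nothing more can be done
```

The job is done and handed in at about 23 s of robot time, with no verdict reported.

**What I did:**
- I lifted the bar to about 17 mm, turned it 83° and set it down in its rest notch.
- I laid the brass body into the nest neck up, and pressed it lightly until it pivoted onto the sloped floors.
- I slid it until the stop was felt. Force along the nest rose from about 2–3 N of friction to 7.0 N, then settled at 5.5 N. That means about 3–4 N on the stop, up to about 5 N at the peak.
- I swung the bar back and lowered it by hand until the pad took the load, with the lift estimated from the tool height at 4 mm. Then I released it and backed away.

**Last checks:**
- In the final images the pad sits on the barrel behind the neck and the body end is against the orange disc.
- The neck did not shift measurably when the bar came down (0.15 px in the scene view).
- The gripper was clear of everything, with a residual force under 1 N.
- The actuators and the tee look unchanged from the picture taken earlier in the job.
- **One check disagreed:** the image patch over the wrench changed a lot (41.6, against 6–9 for the others). I put this down to the arm's moving shadow, because the wrench appears in the same place and the arm never went near it. I did not confirm this further.
- While I was seating the body, the downward force briefly reached about 23 N, below the 40 N limit.

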